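# Check the cooling of bearing housings on an indexing table with an infrared thermometer

### The arm

A 6-joint arm with a two-finger parallel gripper is mounted at the origin on the work surface. World frame = base frame: x ahead of the robot, y to its left, z up, the work surface at z = 0. Lengths are in m, angles in degrees, forces in N, time in s.
With the tool pointing down it reaches from about 0.4 to 0.825 m from the base axis. Payload 7 kg.
Tool frame: the origin (TCP) lies midway between the tips of the shut fingers; the grasp point (between the pads) lies 19 mm behind it; z points along the fingers, y is the direction in which the jaws open and shut (so a half turn about z gives the same grasp; the last joint's range is limited). The gripper opens to 88 mm and grips with 3 to 60 N. Pads are 19 mm wide; open, the fingers measure 130 mm over their backs; the gripper's body (78 mm by 193 mm) begins 47 mm behind the grasp point.
Start: joints at [91.679, 20.546, 0.682, 0, -70.136, -16.507], TCP at [0.173, 0.652, 0.227] pointing down, gripper open.
Joint ranges: [-176.03, 176.03], [-82.01, 121.73], [-58.28, 71.71], [-173.87, 95.51], [-174.79, -0.11], [-173.66, 173.66]. Speed limits (degrees/s): [136.94, 136.94, 172.46, 180, 180, 180].

### API

Orientations are given as a 3x3 rotation matrix whose columns are the frame's x, y, z axes.
In Python, from rig import robot gives the robot as it stands. Calls block until the motion is done:
- robot.goto(position, orientation): joint-space move of the TCP to a pose.
- robot.servo_line(position, ori=None, speed=0.15): straight line of the TCP; ori=None keeps the orientation; speed is the mean speed in m/s.
- robot.movej(angles): joint-space move.
- robot.move_gripper(opening): opening from 0.0 (shut) to 1.0 (fully open); the grip force is fixed at half the most; returns when the fingers have stopped.
- robot.dwell(seconds).
- robot.ik(position, orientation): joint angles nearest the present ones, or None.
- robot.grab_frame(name): name is "scene" or "top"; returns (picture, depth): 384x512x3 uint8, red, green, blue; 384x512 float32, m along the optical axis (not along the pixel's ray), 0 where there is no reading.
- robot.camera_info(name): a dict with "vfov" (degrees; the focal length in pixels is half the picture's height over the tangent of half this angle, whatever the lens; pixels are square), "cx", "cy" (the principal point, pixels), "view" (4x4, takes a point from world to camera coordinates). Camera axes: x right, y down, z forward; pixel columns grow to the right and rows downward; lengths in m; the calibration is good to about 2 mm. A picture is of the moment at which its call begins. camera_info takes no time and is no camera call.
A pose or a line that the arm cannot do raises robot.Unreachable and nothing moves.
- robot.job_done(): hands the job in, once; it reports no verdict.
Readings, each from a call of its own:
- robot.read_t(): time.
- robot.read_qpos(): joint angles.
- robot.read_qvel(): joint speeds.
- robot.read_effort(): joint torques, N m.
- robot.read_position(): TCP position.
- robot.read_tcp_rot(): TCP orientation.
- robot.read_force(): force on the tool from outside, world axes, zero at the start.
- robot.read_ft_torque(): the same for the moment, N m.
- robot.read_grip_width(): opening from 0.0 (shut) to 1.0 (fully open).
Only numpy, scipy, OpenCV 4.12 (cv2) and the standard library are available. Lean on these libraries where they do the work, as an engineer would, in place of code of your own. Each camera call takes 0.05 s, during which the arm holds its last target.

### The job

Check that the bearing housings on the bench have cooled, one after another in the order red, yellow, blue (some may be missing): each stands squarely in the middle of the indexing table's pad of its own colour with its black dot facing outward, and with its pad clicked in at the pointer you hold the infrared thermometer about 10 cm straight in front of the dot, aimed level at the dot's middle so steadily that the aim stays on the dot for two seconds on end, never touching the housing with it. At the end leave every housing so on its pad and the thermometer lying on its mat, wholly on it, and do not disturb the other things on the bench.

Things in the scene. Friction and masses are not known exactly. Their poses are not given: they have to be found in the camera images.
- reading_place (a point): Fixed point of the hand-indexed rotary table (green base, 220 mm square): where the centre of a pad's top lies when that pad is at the pointer; z about 70 mm. Its x axis is level and points outward from the table's vertical axis, which is 85 mm back along -x. The pointer is a red-tipped steel upright 12 x 22 mm, 172 to 184 mm from the axis, top at z = 73 mm.
- disc_axis (a point): Centre of the top face of the turning aluminium disc: z about 70 mm, radius 160 mm; a hub of radius 24 mm, 20 mm high, at its centre. z up, turns with the disc. Four upright black handles to turn it by, 16 mm thick, 45 mm high above the disc, stand 146 mm from the axis at 45, 135, 225 and 315 degrees from x, midway between the pads.
- disc (a joint): Angle of the disc, growing anticlockwise seen from above, endless both ways. A spring detent gives four stops, at every whole multiple of pi/2, and pulls the disc to the nearest one (within 0.05 rad) when it is let go; about 3 N at a handle turns it. At 0 the empty grey pad is at the pointer, at pi/2 red, at pi yellow, at 3 pi/2 blue.
- pad_red (a point): Red pad with a black rubber face on the disc, 64 mm (x) x 96 mm (y), flush; station of the red housing. This point is the centre of its top (z about 70 mm), 85 mm from the axis, at 270 degrees anticlockwise from the disc frame's x; its x points radially outward, z up.
- pad_yellow (a point): Yellow pad with a black rubber face on the disc, 64 mm (x) x 96 mm (y), flush; station of the yellow housing. This point is the centre of its top (z about 70 mm), 85 mm from the axis, at 180 degrees anticlockwise from the disc frame's x; its x points radially outward, z up.
- pad_blue (a point): Blue pad with a black rubber face on the disc, 64 mm (x) x 96 mm (y), flush; station of the blue housing. This point is the centre of its top (z about 70 mm), 85 mm from the axis, at 90 degrees anticlockwise from the disc frame's x; its x points radially outward, z up.
- housing_red: Bearing housing, red paint code on crown and foot ends, 0.25 to 0.5 kg; may be absent. Foot 50 (x) x 80 (y) x 10 mm, round boss of diameter 50 mm, its axis along x and 32 mm up; the boss's two flat faces are 36 mm apart, to grip across; 57 mm high. Origin: centre of the underside; +x is the face with the black dot (-x has a brass bush), z up. Starts upright on the bench.
- dot_red (a point): Centre of the matt black dot, 26 mm across, on the +x face of the red housing: 18.6 mm along x and 32 mm above its underside. Axes as the housing's.
- housing_yellow: Bearing housing, yellow paint code on crown and foot ends, 0.25 to 0.5 kg; may be absent. Foot 50 (x) x 80 (y) x 10 mm, round boss of diameter 50 mm, its axis along x and 32 mm up; the boss's two flat faces are 36 mm apart, to grip across; 57 mm high. Origin: centre of the underside; +x is the face with the black dot (-x has a brass bush), z up. Starts upright on the bench.
- dot_yellow (a point): Centre of the matt black dot, 26 mm across, on the +x face of the yellow housing: 18.6 mm along x and 32 mm above its underside. Axes as the housing's.
- housing_blue: Bearing housing, blue paint code on crown and foot ends, 0.25 to 0.5 kg; may be absent. Foot 50 (x) x 80 (y) x 10 mm, round boss of diameter 50 mm, its axis along x and 32 mm up; the boss's two flat faces are 36 mm apart, to grip across; 57 mm high. Origin: centre of the underside; +x is the face with the black dot (-x has a brass bush), z up. Starts upright on the bench.
- dot_blue (a point): Centre of the matt black dot, 26 mm across, on the +x face of the blue housing: 18.6 mm along x and 32 mm above its underside. Axes as the housing's.
- thermometer: Bar-shaped infrared thermometer, always on, 0.16 kg: yellow body 40 mm wide (y), 30 mm high, x from -80 to +45 mm, then a black nose 27 mm thick out to x = +80 mm. Origin on the underside, near the centre of mass; x is the aim (out of the nose), z up as it lies. Gripped across its 40 mm sides at the origin. Starts on the mat.
- lens (a point): Middle of the thermometer's lens, at the front of the nose, 80 mm ahead of the origin and 15 mm above the underside. It sees straight along x (axes as the thermometer's).
- mat: Black rubber mat, fixed, 240 mm (x) x 120 mm (y), 4 mm thick; origin at the centre of its underside. The thermometer's place.
- screwdriver: Blue screwdriver lying beyond the work; a bystander.
- jar: Amber glass jar, 68 mm across, 110 mm high, right of the table; a bystander. Origin under its centre.
- grease_tin: Orange and white grease tin, 72 mm across, 55 mm high; a bystander. Origin under its centre.
- mug: White mug, 76 mm across, 85 mm high, to the right; a bystander. Origin under its centre.
Things that resemble listed ones, but are neither listed nor needed, are in the scene too. What is shaped like the housing_blue but pink is not meant. Of the things that look like the thermometer, take the one that is farthest to the robot's left at the start.

How it is judged (in metres and radians):
On the way, in this order (a step that is already met when the one before it is completed fails the run):
1. red housing read: on its pad, pad in its stop at the pointer, for 1.5 s on end the thermometer's lens 60-160 mm from the dot, its aim on the dot (13 mm) and square to it (25 degrees) (x of housing_red in the frame of pad_red between -0.015 and 0.015 m and y of housing_red in the frame of pad_red between -0.018 and 0.018 m and z of housing_red in the frame of pad_red between -0.006 and 0.006 m and angle between housing_red's own z axis and vertical below 0.1 rad and angle between the x axis of housing_red and the x axis of pad_red, either way round below 0.3 rad and x of dot_red in the frame of pad_red above 0 m and horizontal distance between housing_red and reading_place below 0.028 m and angle between the x axis of housing_red and the x axis of reading_place, either way round below 0.35 rad and x of dot_red in the frame of lens between 0.06 and 0.16 m and y of dot_red in the frame of lens between -0.013 and 0.013 m and z of dot_red in the frame of lens between -0.013 and 0.013 m and angle between the x axis of thermometer and the x axis of housing_red, either way round below 0.45 rad), for 1.5 s.
2. yellow housing read: on its pad, pad in its stop at the pointer, for 1.5 s on end the thermometer's lens 60-160 mm from the dot, its aim on the dot (13 mm) and square to it (25 degrees) (x of housing_yellow in the frame of pad_yellow between -0.015 and 0.015 m and y of housing_yellow in the frame of pad_yellow between -0.018 and 0.018 m and z of housing_yellow in the frame of pad_yellow between -0.006 and 0.006 m and angle between housing_yellow's own z axis and vertical below 0.1 rad and angle between the x axis of housing_yellow and the x axis of pad_yellow, either way round below 0.3 rad and x of dot_yellow in the frame of pad_yellow above 0 m and horizontal distance between housing_yellow and reading_place below 0.028 m and angle between the x axis of housing_yellow and the x axis of reading_place, either way round below 0.35 rad and x of dot_yellow in the frame of lens between 0.06 and 0.16 m and y of dot_yellow in the frame of lens between -0.013 and 0.013 m and z of dot_yellow in the frame of lens between -0.013 and 0.013 m and angle between the x axis of thermometer and the x axis of housing_yellow, either way round below 0.45 rad), for 1.5 s.
3. blue housing read: on its pad, pad in its stop at the pointer, for 1.5 s on end the thermometer's lens 60-160 mm from the dot, its aim on the dot (13 mm) and square to it (25 degrees) (x of housing_blue in the frame of pad_blue between -0.015 and 0.015 m and y of housing_blue in the frame of pad_blue between -0.018 and 0.018 m and z of housing_blue in the frame of pad_blue between -0.006 and 0.006 m and angle between housing_blue's own z axis and vertical below 0.1 rad and angle between the x axis of housing_blue and the x axis of pad_blue, either way round below 0.3 rad and x of dot_blue in the frame of pad_blue above 0 m and horizontal distance between housing_blue and reading_place below 0.028 m and angle between the x axis of housing_blue and the x axis of reading_place, either way round below 0.35 rad and x of dot_blue in the frame of lens between 0.06 and 0.16 m and y of dot_blue in the frame of lens between -0.013 and 0.013 m and z of dot_blue in the frame of lens between -0.013 and 0.013 m and angle between the x axis of thermometer and the x axis of housing_blue, either way round below 0.45 rad), for 1.5 s.
At the end, for the whole second after the job is handed in: Every housing present stands upright on the pad of its own colour, centred within 15 mm radially and 18 mm sideways, dot outward within 17 degrees; the thermometer lies at rest on its mat, its origin within 42 mm of the mat's centre along both mat axes (x of housing_red in the frame of pad_red between -0.015 and 0.015 m and y of housing_red in the frame of pad_red between -0.018 and 0.018 m and z of housing_red in the frame of pad_red between -0.006 and 0.006 m and angle between each of housing_red, housing_yellow, housing_blue's own z axis and vertical below 0.1 rad and angle between the x axis of housing_red and the x axis of pad_red, either way round below 0.3 rad and x of dot_red in the frame of pad_red above 0 m and linear speed of each of housing_red, housing_yellow, housing_blue, thermometer below 0.02 m/s and x of housing_yellow in the frame of pad_yellow between -0.015 and 0.015 m and y of housing_yellow in the frame of pad_yellow between -0.018 and 0.018 m and z of housing_yellow in the frame of pad_yellow between -0.006 and 0.006 m and angle between the x axis of housing_yellow and the x axis of pad_yellow, either way round below 0.3 rad and x of dot_yellow in the frame of pad_yellow above 0 m and x of housing_blue in the frame of pad_blue between -0.015 and 0.015 m and y of housing_blue in the frame of pad_blue between -0.018 and 0.018 m and z of housing_blue in the frame of pad_blue between -0.006 and 0.006 m and angle between the x axis of housing_blue and the x axis of pad_blue, either way round below 0.3 rad and x of dot_blue in the frame of pad_blue above 0 m and x of thermometer in the frame of mat between -0.042 and 0.042 m and y of thermometer in the frame of mat between -0.042 and 0.042 m and height (world z) of thermometer below 0.045 m); the robot touches nothing.
It fails at once if the thermometer knocks against the red housing standing on the table (contact force between thermometer and housing_red above 2 N and height (world z) of housing_red above 0.05 m).
It fails at once if the thermometer knocks against the yellow housing standing on the table (contact force between thermometer and housing_yellow above 2 N and height (world z) of housing_yellow above 0.05 m).
It fails at once if the thermometer knocks against the blue housing standing on the table (contact force between thermometer and housing_blue above 2 N and height (world z) of housing_blue above 0.05 m).
It fails at once if the screwdriver, jar, grease tin or mug is disturbed (moved more than 30 mm) (distance of any of screwdriver, jar, grease_tin, mug from where it was at the start of the episode above 0.03 m).
Of housing_red, housing_yellow, housing_blue only 2 to 3 are there at a start; the rules pass over those that are not, and their reading is None.
At some moment in a run one of housing_red, housing_yellow, housing_blue, thermometer may be knocked a few centimetres aside while the robot is not near it.
It also fails if it takes over 210 s, if anything falls off the work surface, if the arm or the gripper's body presses on something with over 40 N, if the wrist force passes 120 N, or if a joint passes its speed limit or range.

## Working session

There is one attempt and no reset: what is moved stays moved. The work goes in short steps, each a Python script; the robot and the scene stay as the last script left them, time stands still between calls to the robot, and variables do not carry over. Pictures are saved under pics/ and viewed, and the job is handed in when it is done.

```bash
ls -la; mkdir -p pics; python3 - <<'E'
from rig import robot
import cv2,numpy as np
for n in("scene","top"):
    im,d=robot.grab_frame(n); cv2.imwrite(f"pics/a_{n}.png",cv2.resize(im[:,:,::-1],None,fx=1.5,fy=1.5)); np.save(f"a_{n}_d.npy",d)
    cv2.imwrite(f"a_{n}_raw.png",im[:,:,::-1]);print(robot.camera_info(n))
print(robot.read_t(),robot.read_tcp_rot())
E
```

```text
total 12
drwxr-xr-x  3 agent agent 4096 Dec  6 19:07 .
drwxr-xr-x 23 root  root  4096 Dec  6 19:07 ..
drwxr-xr-x  2 agent agent 4096 Dec  6 19:07 pics
{'vfov': 45.76173756343024, 'cx': 249.9734097750737, 'cy': 194.11976426799623, 'view': array([[ 0.46023208,  0.88779608,  0.00213496, -0.23355754],
       [ 0.7367058 , -0.38056294, -0.55896011, -0.3200924 ],
       [-0.49543011,  0.25882421, -0.8291918 ,  1.61995749],
       [ 0.        ,  0.        ,  0.        ,  1.        ]])}
{'vfov': 54.82988570991552, 'cx': 256.58451985425654, 'cy': 197.56023510859546, 'view': array([[-0.02687409, -0.99926578, -0.02730703,  0.0326492 ],
       [-0.99781084,  0.02846619, -0.05969255,  0.48240678],
       [ 0.06042605,  0.02564307, -0.99784324,  1.22445409],
       [ 0.        ,  0.        ,  0.        ,  1.        ]])}
0.1 [[ 9.66674398e-01 -2.56008881e-01 -2.46956289e-04]
 [-2.56008968e-01 -9.66673345e-01 -1.43271592e-03]
 [ 1.28061937e-04  1.44819282e-03 -9.99998943e-01]]
```

View pics/a_scene.png

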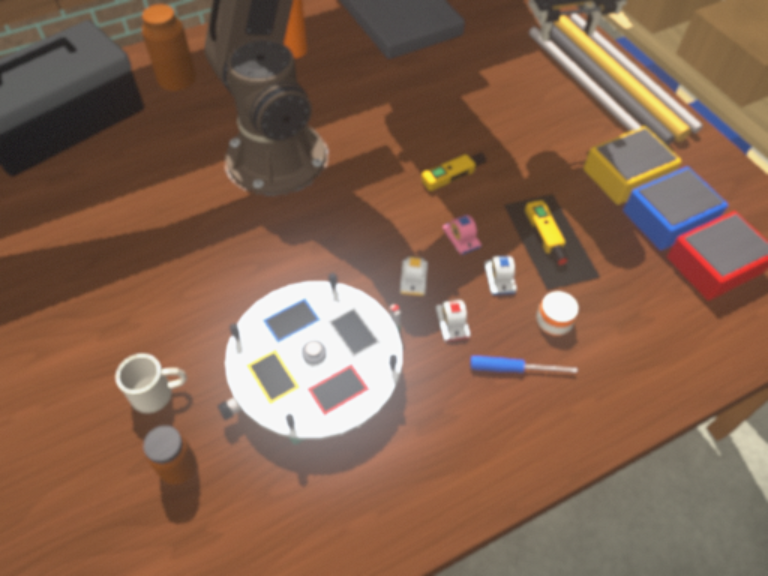

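View pics/a_top.png

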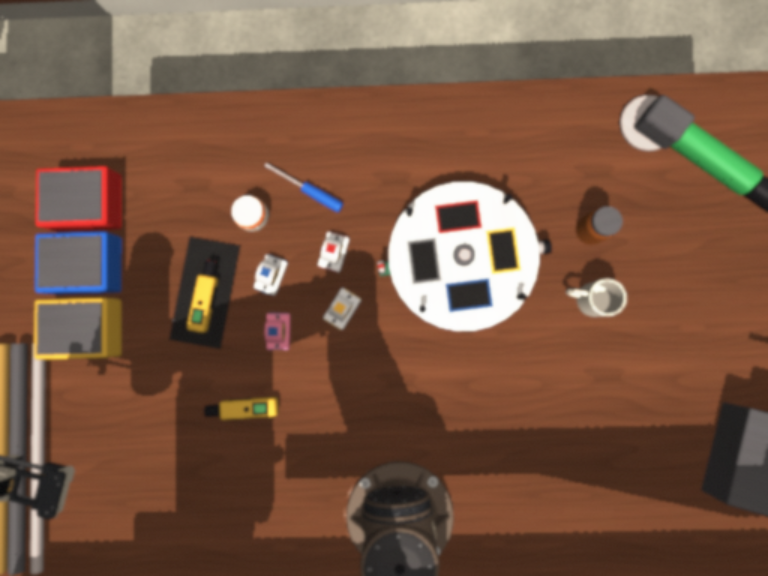

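```bash
cat > h.py <<'E'
import numpy as np,cv2
from rig import robot
def cam(n):
    c=robot.camera_info(n);f=192/np.tan(np.radians(c['vfov'])/2);return f,c['cx'],c['cy'],np.array(c['view'])
def ray(n,u,v):
    f,cx,cy,V=cam(n);d=V[:3,:3].T@np.array([(u-cx)/f,(v-cy)/f,1.]);return -V[:3,:3].T@V[:3,3],d
def onz(n,u,v,z):
    o,d=ray(n,u,v);return o+d*(z-o[2])/d[2]
def proj(n,p):
    f,cx,cy,V=cam(n);q=V[:3,:3]@np.asarray(p,float)+V[:3,3];return np.array([f*q[0]/q[2]+cx,f*q[1]/q[2]+cy])
def cloud(n,d):
    f,cx,cy,V=cam(n);v,u=np.mgrid[:384,:512];P=np.stack([(u-cx)/f*d,(v-cy)/f*d,d],-1);return (P-V[:3,3])@V[:3,:3]
def ortho(n,im,z,x0,x1,y0,y1,s=0.001):
    "rectified picture of plane z; rows: x decreasing, cols: y decreasing"
    H=int((x1-x0)/s);W=int((y1-y0)/s)
    g=np.array([proj(n,p) for p in [(x1,y1,z),(x1,y0,z),(x0,y0,z),(x0,y1,z)]],np.float32)
    M=cv2.getPerspectiveTransform(g,np.float32([[0,0],[W,0],[W,H],[0,H]]))
    return cv2.warpPerspective(im,M,(W,H),flags=cv2.INTER_CUBIC)
E
python3 - <<'E'
from h import *
im=cv2.imread("a_top_raw.png")
o=ortho("top",im,0.0,0.3,0.75,0.0,0.45);cv2.imwrite("pics/o1.png",cv2.resize(o,None,fx=1.3,fy=1.3))
o=ortho("top",im,0.07,0.3,0.75,-0.35,0.1);cv2.imwrite("pics/o2.png",cv2.resize(o,None,fx=1.3,fy=1.3))
s=cv2.imread("a_scene_raw.png");cv2.imwrite("pics/s1.png",cv2.resize(s[120:260,240:420],None,fx=4.2,fy=4.2,interpolation=cv2.INTER_CUBIC))
E
```

```text
(no output)
```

View pics/o1.png

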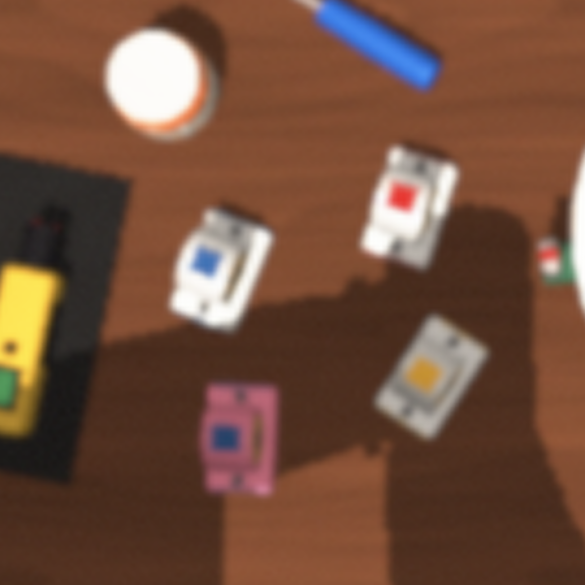

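View pics/o2.png

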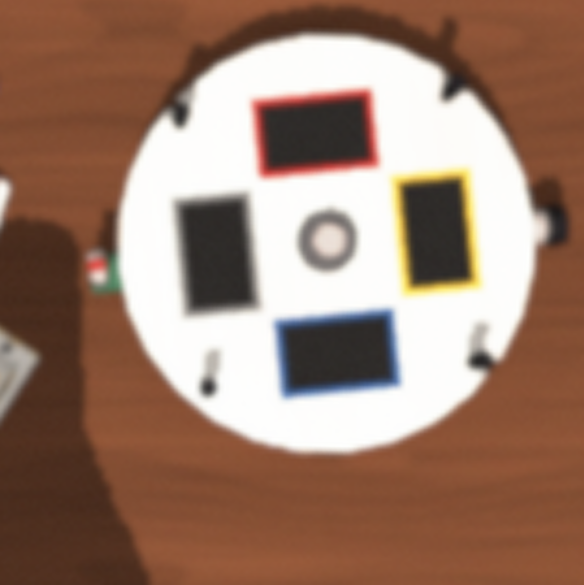

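View pics/s1.png

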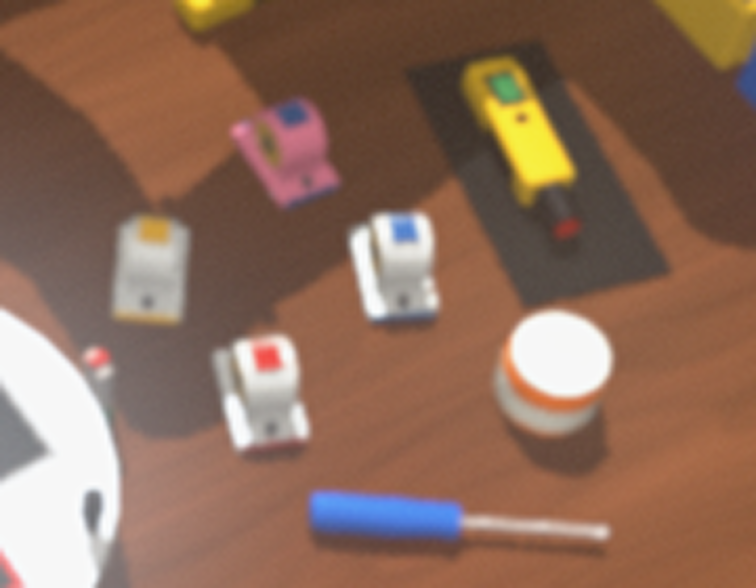

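```bash
python3 - <<'E'
from h import *
s=cv2.imread("a_scene_raw.png");t=cv2.imread("a_top_raw.png")
def c(im,x,y,r=22):return cv2.convertScaleAbs(cv2.resize(im[y-r:y+r,x-r:x+r],(260,260),interpolation=cv2.INTER_CUBIC),alpha=1.0)
a=np.hstack([c(s,302,213),c(s,276,183),c(s,334,182)])
b=np.hstack([c(t,222,167),c(t,228,206),c(t,180,182)])
cv2.imwrite("pics/z.png",np.vstack([a,b]))
for n in("scene","top"):
    _,_,_,V=cam(n);print(n,-V[:3,:3].T@V[:3,3])
E
```

```text
scene [ 1.14588032 -0.33374805  1.16483522]
top [ 0.40823921 -0.01250581  1.25150087]
```

View pics/z.png

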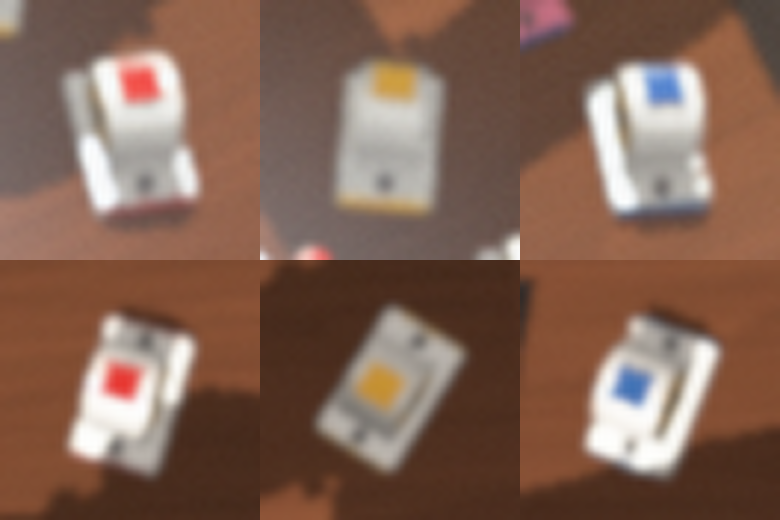

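```bash
cat >> h.py <<'E'
def rgbmask(hsv,col):
    h,s,v=hsv[...,0].astype(int),hsv[...,1],hsv[...,2]
    if col=='red': return ((h<8)|(h>172))&(s>140)&(v>110)
    if col=='yellow': return (h>14)&(h<32)&(s>110)&(v>90)
    if col=='blue': return (h>102)&(h<122)&(s>120)&(v>100)
def crown(n,im,col,z,near=None,r=0.06):
    "centroid of crown paint on plane z, component nearest to 'near'"
    hsv=cv2.cvtColor(im,cv2.COLOR_RGB2HSV);m=rgbmask(hsv,col).astype(np.uint8)
    k,lab,st,ce=cv2.connectedComponentsWithStats(m)
    out=[]
    for i in range(1,k):
        if not 12<=st[i,4]<=400: continue
        p=onz(n,ce[i][0],ce[i][1],z)[:2]
        if near is None or np.hypot(*(p-near))<r: out.append((st[i,4],p))
    return sorted(out,key=lambda q:-q[0])
def rect(P,c,zlo,zhi,r=0.055):
    q=P.reshape(-1,3);k=(np.hypot(q[:,0]-c[0],q[:,1]-c[1])<r)&(q[:,2]>zlo)&(q[:,2]<zhi);q=q[k]
    (a,b),(w,h),ang=cv2.minAreaRect((q[:,:2]*1000).astype(np.float32))
    if w<h: ang+=90   # long side direction
    return len(q),np.array([a,b])/1000,sorted((w,h)),(ang+90)%180-90
E
python3 - <<'E'
from h import *
D={n:np.load(f"a_{n}_d.npy") for n in("scene","top")}
I={n:cv2.imread(f"a_{n}_raw.png")[:,:,::-1].copy() for n in D}
C={n:cloud(n,D[n]) for n in D}
for n in D:
    for c in('red','yellow','blue'):
        print(n,c,[(a,p.round(4)) for a,p in crown(n,I[n],c,0.057,np.array([.5,.2]),.25)])
for nm,p in dict(red=(.597,.137),yellow=(.463,.12),blue=(.548,.288)).items():
    for n in D: print(nm,n,rect(C[n],p,.005,.06), rect(C[n],p,.005,.013))
E
```

```text
scene red [(np.int32(17), array([0.5869, 0.1318]))]
scene yellow [(np.int32(35), array([0.4541, 0.1178]))]
scene blue [(np.int32(258), array([0.7269, 0.1359]))]
top red [(np.int32(19), array([0.5904, 0.1341]))]
top yellow [(np.int32(34), array([0.4594, 0.1181]))]
top blue [(np.int32(201), array([0.7033, 0.1507])), (np.int32(14), array([0.5421, 0.278 ])), (np.int32(12), array([0.4131, 0.2634]))]
red scene (439, array([0.58899878, 0.1309819 ]), [89.4843978881836, 98.13761138916016], -77.43242740631104) (158, array([0.58899878, 0.1309819 ]), [89.4843978881836, 98.13761138916016], -77.43242740631104)
red top (348, array([0.5898468 , 0.13412741]), [69.31410217285156, 88.7284164428711], -35.549495697021484) (150, array([0.5898468 , 0.13412741]), [69.31410217285156, 88.7284164428711], -35.549495697021484)
yellow scene (374, array([0.45745331, 0.11368617]), [81.18424987792969, 86.24430084228516], -30.102798461914062) (141, array([0.45745331, 0.11368617]), [81.18424987792969, 86.24430084228516], -30.102798461914062)
yellow top (349, array([0.46449954, 0.12114713]), [89.15215301513672, 89.33141326904297], 29.981040954589844) (154, array([0.46449954, 0.12114713]), [89.15215301513672, 89.33141326904297], 29.981040954589844)
blue scene (387, array([0.54902667, 0.28785928]), [82.02120208740234, 88.9217300415039], 63.14704513549805) (136, array([0.54902667, 0.28785928]), [82.02120208740234, 88.9217300415039], 63.14704513549805)
blue top (367, array([0.54066418, 0.28469745]), [83.00255584716797, 89.02674865722656], -0.5692520141601562) (158, array([0.54066418, 0.28469745]), [83.00255584716797, 89.02674865722656], -0.5692520141601562)
```

```bash
cat >> h.py <<'E'
def foot(n,im,c,z0=0.0,R=0.065,s=0.0005,dbg=None):
    "white/painted body silhouette rectified to plane of foot top; min area rect -> centre, size, long-axis angle (deg)"
    o=ortho(n,im,z0+0.010,c[0]-R,c[0]+R,c[1]-R,c[1]+R,s)
    hsv=cv2.cvtColor(o,cv2.COLOR_RGB2HSV)
    m=((hsv[...,1]<85)&(hsv[...,2]>70)).astype(np.uint8)
    m=cv2.morphologyEx(m,cv2.MORPH_CLOSE,np.ones((25,25),np.uint8))
    k,lab,st,ce=cv2.connectedComponentsWithStats(m)
    i=1+np.argmax(st[1:,4]);m=(lab==i).astype(np.uint8)
    cs,_=cv2.findContours(m,cv2.RETR_EXTERNAL,cv2.CHAIN_APPROX_NONE);cc=max(cs,key=cv2.contourArea)
    (u,v),(w,h),ang=cv2.minAreaRect(cc)
    box=cv2.boxPoints(((u,v),(w,h),ang));
    if dbg is not None:
        cv2.drawContours(o,[box.astype(int)],0,(0,255,0),1);dbg.append(o)
    W=lambda p:np.array([c[0]+R-p[1]*s,c[1]+R-p[0]*s])
    e=[box[1]-box[0],box[2]-box[1]];L=max(e,key=np.linalg.norm);d=np.array([-L[1],-L[0]])
    return W((u,v)),np.sort([w,h])*s,(np.degrees(np.arctan2(d[1],d[0])))%180
E
python3 - <<'E'
from h import *
I={n:cv2.imread(f"a_{n}_raw.png")[:,:,::-1].copy() for n in("scene","top")}
rows=[]
for n in I:
    db=[]
    for nm,p in dict(red=(.590,.134),yellow=(.460,.118),blue=(.542,.28)).items():
        print(nm,n,foot(n,I[n],p,dbg=db))
    rows.append(np.hstack(db))
cv2.imwrite("pics/f.png",np.vstack(rows)[:,:,::-1])
E
```

```text
red scene (array([0.583  , 0.12225]), array([0.1055, 0.115 ]), np.float32(0.0))
yellow scene (array([0.46025, 0.11425]), array([0.1215, 0.1295]), np.float32(0.0))
blue scene (array([0.53760001, 0.27695   ]), array([0.06797646, 0.10621323]), np.float32(153.43495))Traceback (most recent call last):
  File "<stdin>", line 8, in <module>
    return _nx.concatenate(arrs, 1, dtype=dtype, casting=casting)
           ~~~~~~~~~~~~~~~^^^^^^^^^^^^^^^^^^^^^^^^^^^^^^^^^^^^^^^
ValueError: all the input array dimensions except for the concatenation axis must match exactly, but along dimension 0, the array at index 0 has size 260 and the array at index 2 has size 259
```

```bash
sed -i 's/H=int((x1-x0)\/s);W=int((y1-y0)\/s)/H=round((x1-x0)\/s);W=round((y1-y0)\/s)/' h.py
python3 - <<'E'
from h import *
I={n:cv2.imread(f"a_{n}_raw.png")[:,:,::-1].copy() for n in("scene","top")}
db=[]
for nm,p in dict(red=(.590,.134),yellow=(.460,.118),blue=(.542,.28)).items():
    print(nm,foot("top",I["top"],p,dbg=db))
    o=ortho("scene",I["scene"],.01,p[0]-.065,p[0]+.065,p[1]-.065,p[1]+.065,.0005);db.append(o)
cv2.imwrite("pics/f.png",np.vstack([np.hstack(db[::2]),np.hstack(db[1::2])])[:,:,::-1])
E
```

```text
red (array([0.58901697, 0.13412141]), array([0.061093  , 0.08656165]), np.float32(162.31561))
yellow (array([0.45998066, 0.11741257]), array([0.05797838, 0.0858776 ]), np.float32(146.97614))
blue (array([0.54127228, 0.28077723]), array([0.06519164, 0.09122381]), np.float32(159.14554))
```

View pics/f.png

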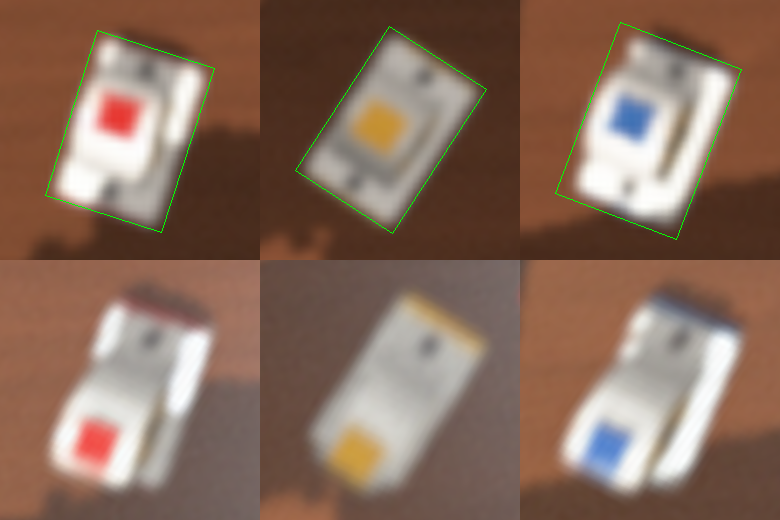

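```bash
cat >> h.py <<'E'
def pads(im,n="top"):
    o=ortho(n,im,0.07,.35,.78,-.37,.07,.0005);hsv=cv2.cvtColor(o,cv2.COLOR_RGB2HSV);r={}
    for c in('red','yellow','blue'):
        m=rgbmask(hsv,c).astype(np.uint8);k,lab,st,ce=cv2.connectedComponentsWithStats(cv2.dilate(m,np.ones((9,9))))
        i=1+np.argmax(st[1:,4]);p=np.argwhere((lab==i)&(m>0))[:,::-1].astype(np.float32)
        (u,v),(w,h),a=cv2.minAreaRect(p);r[c]=(np.array([.78-v*.0005,.07-u*.0005]),np.sort([w,h])*.0005)
    return r
E
python3 - <<'E'
from h import *
I={n:cv2.imread(f"a_{n}_raw.png")[:,:,::-1].copy() for n in("scene","top")}
for n in I:
    r=pads(I[n],n);ax=(r['red'][0]+r['blue'][0])/2;d=r['red'][0]-r['blue'][0]
    e=ax-r['yellow'][0]
    print(n,r,ax,np.degrees(np.arctan2(d[1],d[0]))+90,np.degrees(np.arctan2(e[1],e[0])),np.hypot(*e))
for n in I:
    P=cloud(n,np.load(f"a_{n}_d.npy")).reshape(-1,3)
    rr=np.hypot(P[:,0]-.563,P[:,1]+.151);k=(rr<.14)&(rr>.04)&(P[:,2]>.03);print(n,np.median(P[k,2]),P[k,2].std())
    k=(np.hypot(P[:,0]-.35,P[:,1]-.05)<.03);print(np.median(P[k,2]))
# thermometer / mat
o=ortho("top",I["top"],.03,.4,.68,.22,.5,.0005);cv2.imwrite("pics/m.png",o[:,:,::-1])
for z,lo in((.03,(0,0)),):
    hsv=cv2.cvtColor(o,cv2.COLOR_RGB2HSV);m=((hsv[...,0]>17)&(hsv[...,0]<32)&(hsv[...,1]>140)&(hsv[...,2]>100)).astype(np.uint8)
    m=cv2.morphologyEx(m,cv2.MORPH_CLOSE,np.ones((31,31)));k,lab,st,ce=cv2.connectedComponentsWithStats(m);i=1+np.argmax(st[1:,4])
    (u,v),wh,a=cv2.minAreaRect(np.argwhere(lab==i)[:,::-1].astype(np.float32));print(.68-v*.0005,.5-u*.0005,wh,a)
E
```

```text
Traceback (most recent call last):
  File "h.py", line 59, in pads
    i=1+np.argmax(st[1:,4]);p=np.argwhere((lab==i)&(m>0))[:,::-1].astype(np.float32)
        ~~~~~~~~~^^^^^^^^^^
ValueError: attempt to get argmax of an empty sequence
```

```bash
python3 - <<'E'
from h import *
I={n:cv2.imread(f"a_{n}_raw.png")[:,:,::-1].copy() for n in("scene","top")}
for n in ("top",):
    r=pads(I[n],n);ax=(r['red'][0]+r['blue'][0])/2;d=r['red'][0]-r['blue'][0]
    e=ax-r['yellow'][0]
    print(n,r,ax,np.degrees(np.arctan2(d[1],d[0]))+90,np.degrees(np.arctan2(e[1],e[0])),np.hypot(*e))
for n in I:
    P=cloud(n,np.load(f"a_{n}_d.npy")).reshape(-1,3)
    rr=np.hypot(P[:,0]-.563,P[:,1]+.151);k=(rr<.14)&(rr>.04)&(P[:,2]>.03);print(n,np.median(P[k,2]),P[k,2].std())
    k=(np.hypot(P[:,0]-.35,P[:,1]-.05)<.03);print(np.median(P[k,2]))
o=ortho("top",I["top"],.03,.4,.68,.22,.5,.0005);cv2.imwrite("pics/m.png",o[:,:,::-1])
hsv=cv2.cvtColor(o,cv2.COLOR_RGB2HSV);m=((hsv[...,0]>17)&(hsv[...,0]<32)&(hsv[...,1]>140)&(hsv[...,2]>100)).astype(np.uint8)
m=cv2.morphologyEx(m,cv2.MORPH_CLOSE,np.ones((31,31)));k,lab,st,ce=cv2.connectedComponentsWithStats(m);i=1+np.argmax(st[1:,4])
(u,v),wh,a=cv2.minAreaRect(np.argwhere(lab==i)[:,::-1].astype(np.float32));print(.68-v*.0005,.5-u*.0005,wh,a)
E
```

```text
top {'red': (array([ 0.64782066, -0.14287241]), array([0.05583185, 0.08798579])), 'yellow': (array([ 0.57187132, -0.23582809]), array([0.05864377, 0.09064534])), 'blue': (array([ 0.45075, -0.133  ]), array([0.0035, 0.025 ]))} [ 0.54928533 -0.1379362 ] 87.13212144809796 102.9921463406326 0.10046367205426958
scene 0.07018483692067704 0.0035523826913074854
-0.0005353547621691496
top 0.06974749325566315 0.002947616242754374
-0.0006476723568017615
0.4803352966308594 0.42850881958007814 (98.1610336303711, 254.67636108398438) 12.52880859375
```

View pics/m.png

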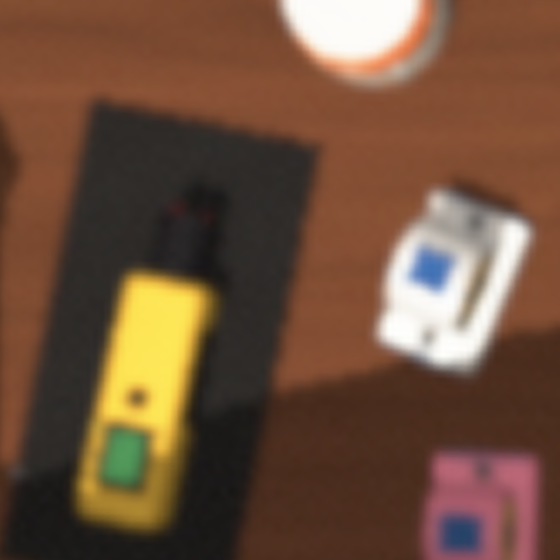

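```bash
cat >> h.py <<'E'
AX=np.array([.5633,-.1512]);TH=95.7
def u(a): a=np.radians(a);return np.array([np.cos(a),np.sin(a)])
def R(a):
    c,s=u(a);return np.array([[-s,c,0],[c,s,0],[0,0,-1.]])
def P(xy,z): return np.array([xy[0],xy[1],z])
def plan(xy1,a1,xy2,a2,z=.15):
    "choose jaw flip; angles of jaw y at pick, place"
    best=None;q0=np.array(robot.read_qpos())
    for f in(0,180):
        q1=robot.ik(P(xy1,z),R(a1+f));q2=robot.ik(P(xy2,z),R(a2+f))
        if q1 is None or q2 is None: continue
        q1=np.array(q1);q2=np.array(q2);c=np.abs(q1-q0).max()+np.abs(q2-q1).max()+max(0,abs(q2[5])-150)*10
        if best is None or c<best[0]: best=(c,f,q1.round(0),q2.round(0))
    return best
def look(tag):
    out={}
    for n in("scene","top"):
        im,d=robot.grab_frame(n);out[n]=im;cv2.imwrite(f"pics/{tag}_{n}.png",cv2.resize(im[:,:,::-1],None,fx=1.5,fy=1.5));cv2.imwrite(f"{tag}_{n}_raw.png",im[:,:,::-1])
    return out
E
python3 - <<'E'
from h import *
for nm,xy,a,st in(('red',(.5897,.134),72.3,270),('yellow',(.46,.1178),57,180),('blue',(.5417,.2797),69.1,90)):
    t=TH+st;print(nm,plan(xy,a,AX+.085*u(t),t))
print(plan((.497,.427),77.5,AX+.285*u(TH),TH-90))
for a in range(0,360,45):
    print(a,[ (None if (q:=robot.ik(P(AX+.146*u(a),.09),R(a+90+f))) is None else np.round(q)) for f in(0,180)])
E
```

```text
red (np.float64(100.06890339267247), 180, array([ 31.,  17., -14.,   0., -58.,  41.]), array([  4.,  23.,  -7.,   0., -61.,   1.]))
yellow (np.float64(152.25930217433137), 180, array([ 38.,   5., -30.,   0., -54.,  19.]), array([ -4.,  19., -13.,   0., -59., -80.]))
blue (np.float64(298.39075024265543), 0, array([  46.,   18.,  -14.,    0.,  -58., -157.]), array([  4.,   8., -27.,   0., -55.,   2.]))
(np.float64(84.69375575618716), 180, array([ 58.,  22.,  -8.,   0., -60.,  20.]), array([ 34.,  13., -21.,   0., -56., -29.]))
0 [array([  3.,  31.,  -2.,   0., -58., -93.]), array([  3.,  31.,  -2.,   0., -58.,  87.])]
45 [array([ 13.,  26., -10.,   0., -54., -58.]), array([ 13.,  26., -10.,   0., -54., 122.])]
90 [array([ 19.,  17., -24.,   0., -49., -19.]), array([ 19.,  17., -24.,   0., -49., 161.])]
135 [array([ 19.,   9., -36.,   0., -45.,  26.]), array([  19.,    9.,  -36.,    0.,  -45., -154.])]
180 [array([  6.,   7., -38.,   0., -45.,  84.]), array([  6.,   7., -38.,   0., -45., -96.])]
225 [array([ -8.,  14., -28.,   0., -47., 143.]), array([ -8.,  14., -28.,   0., -47., -37.])]
270 [array([ -10.,   23.,  -14.,    0.,  -52., -170.]), array([-10.,  23., -14.,   0., -52.,  10.])]
315 [array([  -5.,   30.,   -3.,    0.,  -57., -130.]), array([ -5.,  30.,  -3.,   0., -57.,  50.])]
```

```bash
cat >> h.py <<'E'
def pick_place(nm,xy,a,st):
    t=TH+st;tgt=AX+.085*u(t);b=plan(xy,a,tgt,t);f=b[1];print(b)
    robot.move_gripper(.75)
    robot.goto(P(xy,.13),R(a+f));robot.servo_line(P(xy,.019),speed=.12)
    robot.move_gripper(0.0);w=robot.read_grip_width();print('grip',w*88)
    robot.servo_line(P(xy,.20),speed=.2)
    robot.goto(P(tgt,.18),R(t+f));print('held',robot.read_grip_width()*88)
    robot.servo_line(P(tgt,.0905),speed=.1)
    robot.dwell(.2);print('F',np.round(robot.read_force(),1))
    robot.move_gripper(.62)
    robot.servo_line(P(tgt,.20),speed=.15);print('t',robot.read_t())
E
python3 - <<'E'
from h import *
pick_place('red',(.5897,.134),72.3,270)
look('b')
E
```

```text
(np.float64(100.06890339267247), 180, array([ 31.,  17., -14.,   0., -58.,  41.]), array([  4.,  23.,  -7.,   0., -61.,   1.]))
grip 35.65551722505839
held 35.85229860496263
F [-0.3  1.2 -3.3]
t 9.65
```

View pics/b_top.png

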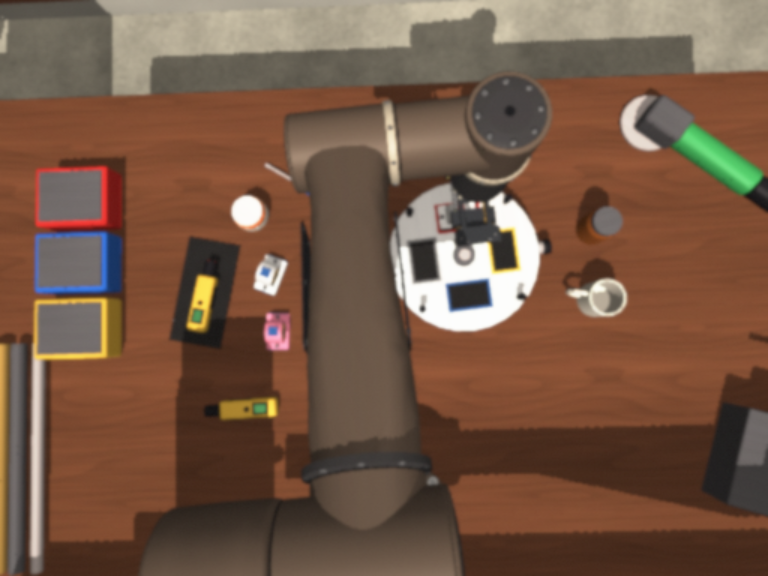

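View pics/b_scene.png

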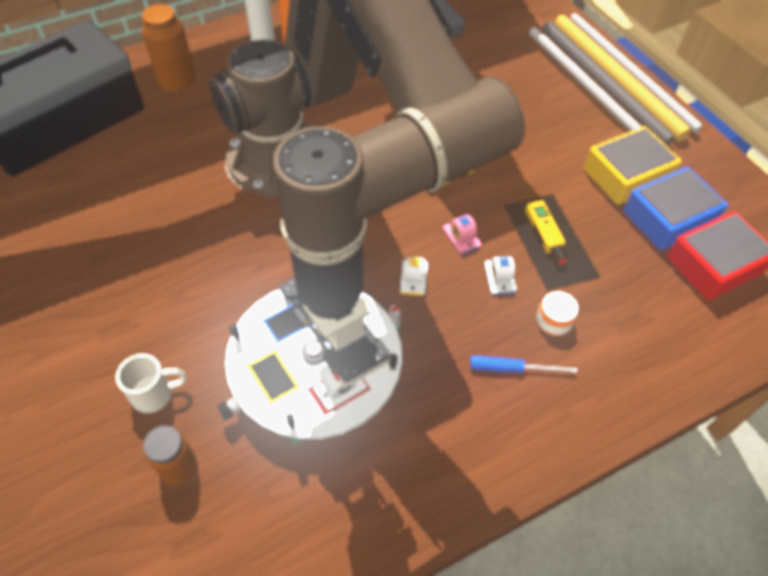

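The scene view shows the red housing on the red pad at about (338,385). Yellow is still at (414,275) and blue at (502,273). Next is yellow, then blue, with a check before each grasp.

```bash
python3 - <<'E'
from h import *
pick_place('yellow',(.46,.1178),57,180)
robot.goto(P((.30,.40),.30),R(150))   # clear view of blue?
I=look('c')
print(foot("top",I["top"],(.5417,.2797)),crown("top",I["top"],'blue',.057,np.array([.54,.28]),.05),robot.read_t())
E
```

```text
(np.float64(132.576897910912), 180, array([ 38.,   5., -30.,   0., -54.,  19.]), array([ -4.,  19., -13.,   0., -59., -80.]))
grip 36.132731883632104
held 36.21527543281181
F [-0.1 -0.2 -3.9]
t 18.45
(array([0.54231569, 0.28038782]), array([0.06479082, 0.08896105]), np.float32(157.45694)) [(np.int32(12), array([0.54131068, 0.27824197]))] 21.025
```

View pics/c_top.png

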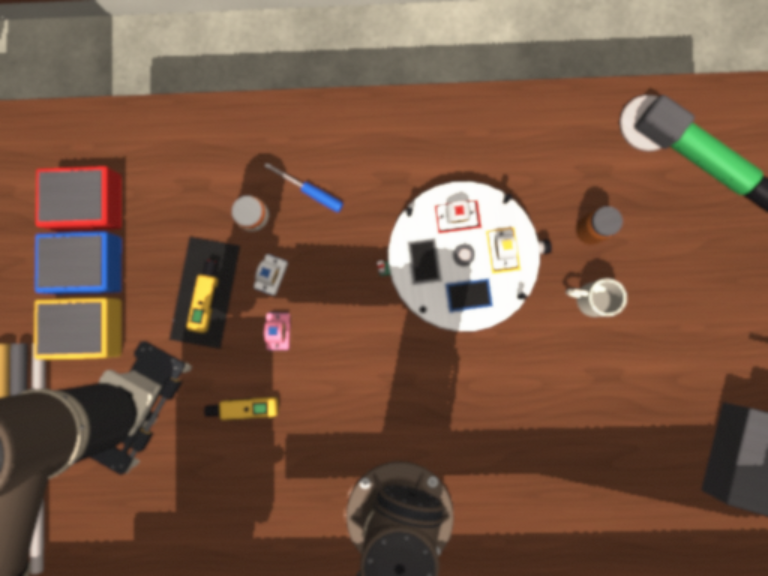

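View pics/c_scene.png

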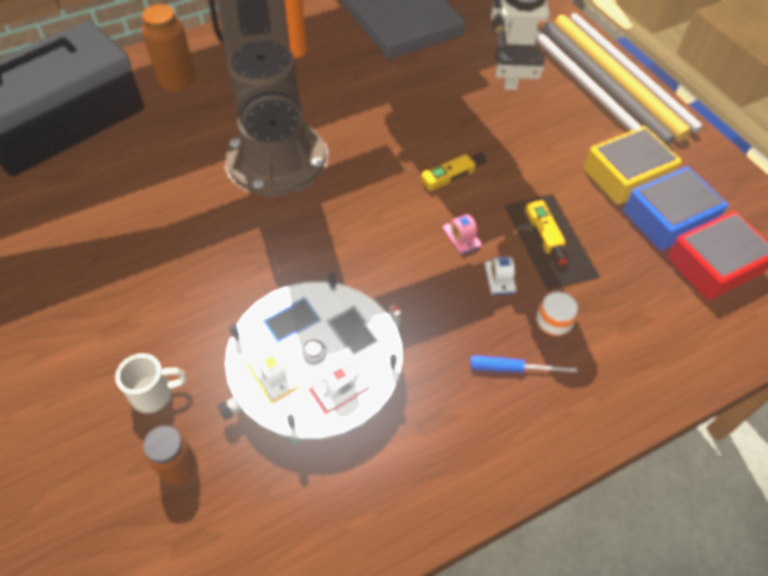

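Top view: red on its pad at (458,211), yellow on its pad at (504,246), and blue unmoved at (267,273). Now I'll place blue.

```bash
cat >> h.py <<'E'
def park(): robot.goto(P((.30,.40),.30),R(150))
def st_check(im,stations):
    for c,st in stations.items():
        t=TH+st;w=AX+.085*u(t)
        cr=crown("top",im,c,.127,w,.05);cr=[p for a,p in cr if a<60]
        if cr: e=cr[0]-w;print(c,'crown radial',round(1000*e@u(t),1),'side',round(1000*e@u(t+90),1))
        else: print(c,'no crown',crown("top",im,c,.127,w,.05))
E
python3 - <<'E'
from h import *
pick_place('blue',(.5419,.2793),68.5,90)
park()
I=look('d')
st_check(I['top'],dict(red=270,yellow=180,blue=90))
s,t=I['scene'],I['top']
def c(im,x,y,r=22):return cv2.resize(im[y-r:y+r,x-r:x+r],(260,260),interpolation=cv2.INTER_CUBIC)
a=[c(s,*np.round(proj('scene',P(AX+.085*u(TH+k),.1))).astype(int)) for k in(270,180,90)]
b=[c(t,*np.round(proj('top',P(AX+.085*u(TH+k),.1))).astype(int)) for k in(270,180,90)]
cv2.imwrite("pics/d_z.png",np.vstack([np.hstack(a),np.hstack(b)])[:,:,::-1])
E
```

```text
(np.float64(210.3286903701785), 0, array([  46.,   18.,  -14.,    0.,  -58., -157.]), array([  4.,   8., -27.,   0., -55.,   2.]))
grip 36.199567439871636
held 35.808978843213126
F [-0.6 -0.8 -3.6]
t 30.525
red crown radial 1.9 side 2.4
yellow crown radial -28.3 side -11.3
blue crown radial -1.9 side 0.1
```

View pics/d_z.png

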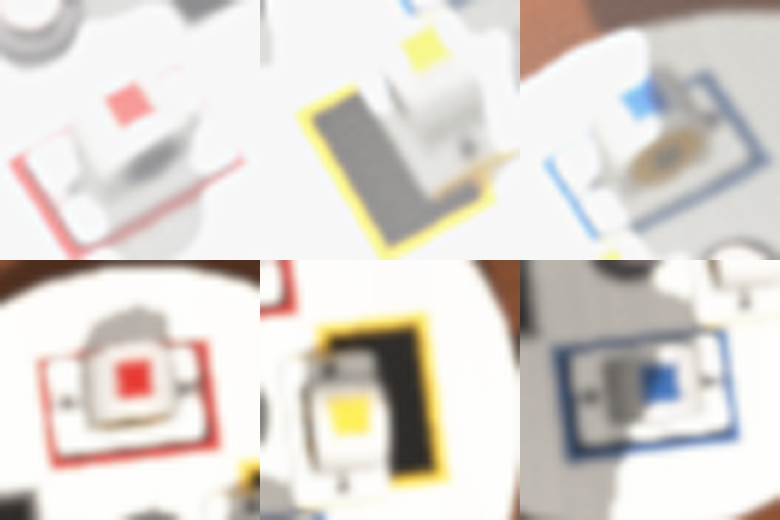

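View pics/d_top.png

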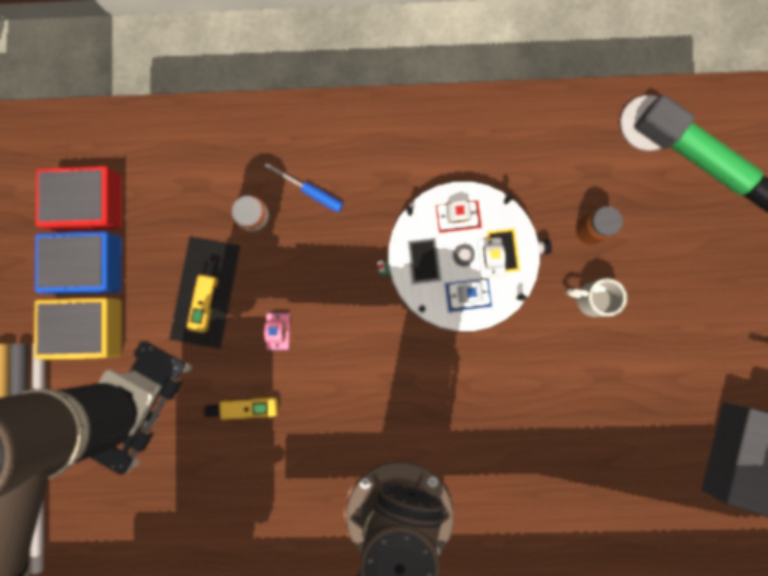

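Yellow was knocked about 28 mm inward; its top-view crown is now at (495,254). Red and blue are fine, with brass inward and dots outward. I'll re-grip yellow, keeping the fingers above the hub, and recentre it.

```bash
cat >> h.py <<'E'
def regrip(c,st,dr,ds,tip=.095,op=.64,tilt=0):
    t=TH+st;tgt=AX+.085*u(t);src=tgt+dr*u(t)+ds*u(t+90)
    b=plan(src,t+tilt,tgt,t,.2);f=b[1]
    robot.goto(P(src,.20),R(t+f+tilt));robot.move_gripper(op);robot.servo_line(P(src,tip),speed=.1)
    robot.move_gripper(0);print('grip',robot.read_grip_width()*88,'F',np.round(robot.read_force(),1))
    robot.servo_line(P(src,tip+.006),speed=.05)
    robot.servo_line(P(tgt,tip+.006),ori=R(t+f),speed=.05);robot.servo_line(P(tgt,tip+.0005),speed=.05)
    robot.dwell(.1);robot.move_gripper(.60);robot.servo_line(P(tgt,.2),speed=.15)
E
python3 - <<'E'
from h import *
regrip('yellow',180,-.0285,-.012)
park();I=look('e');st_check(I['top'],dict(red=270,yellow=180,blue=90));print(robot.read_t())
o=ortho("top",I["top"],.08,.4,.73,-.32,.01,.0006);cv2.imwrite("pics/e_o.png",o[:,:,::-1])
E
```

```text
grip 36.08285699794068 F [ 0.6 -1.1  2.7]
red crown radial 1.6 side 2.4
yellow crown radial -2.4 side 0.4
blue crown radial -1.9 side 0.1
42.4583
```

View pics/e_o.png

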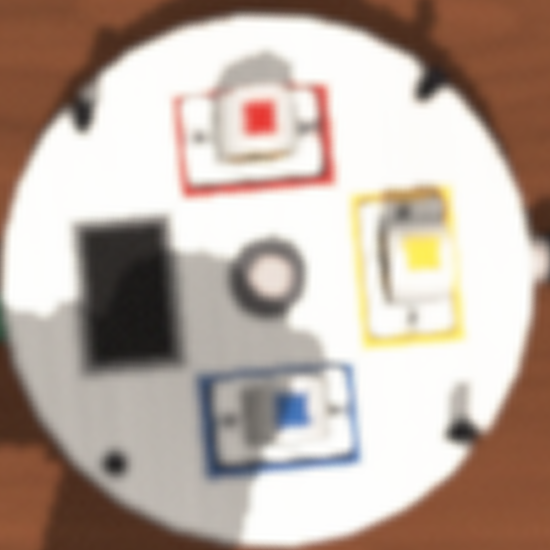

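```bash
cat >> h.py <<'E'
def turn(n=10,sp=.09,z=.089):
    a0=TH-45
    robot.goto(P(AX+.146*u(a0),.20),R(a0+90));robot.move_gripper(.30)
    robot.servo_line(P(AX+.146*u(a0),z),speed=.12);print('F',np.round(robot.read_force(),1))
    for k in range(1,n+1):
        a=a0+91*k/n;robot.servo_line(P(AX+.146*u(a),z),ori=R(a+90),speed=sp)
    print('F',np.round(robot.read_force(),1))
    a=a0+90;robot.servo_line(P(AX+.146*u(a),z),ori=R(a+90),speed=.05);robot.dwell(.2)
    robot.servo_line(P(AX+.146*u(a),.20),speed=.12);print('t',robot.read_t())
E
python3 - <<'E'
from h import *
turn()
park();I=look('f');st_check(I['top'],dict(red=0,yellow=270,blue=180));print(robot.read_t())
o=ortho("top",I["top"],.08,.4,.73,-.32,.01,.0006);cv2.imwrite("pics/f_o.png",o[:,:,::-1])
E
```

```text
F [-0.6 -0.3 -0.2]
F [-0.4  0.3  1. ]
t 51.8833
red crown radial 1.7 side -0.4
yellow crown radial -2.0 side -2.7
blue crown radial -1.9 side -1.1
54.0583
```

View pics/f_o.png

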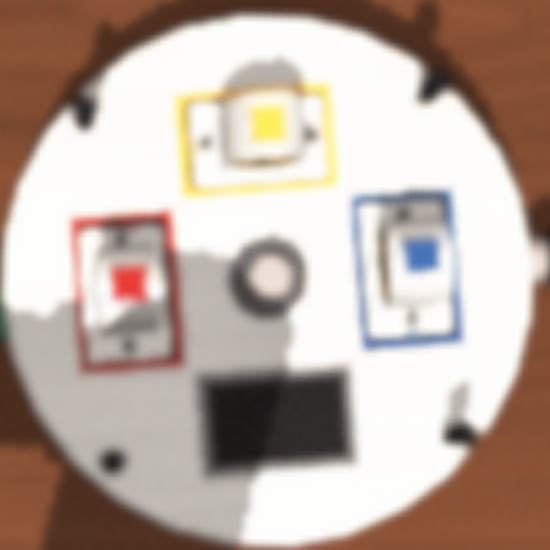

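View pics/f_top.png

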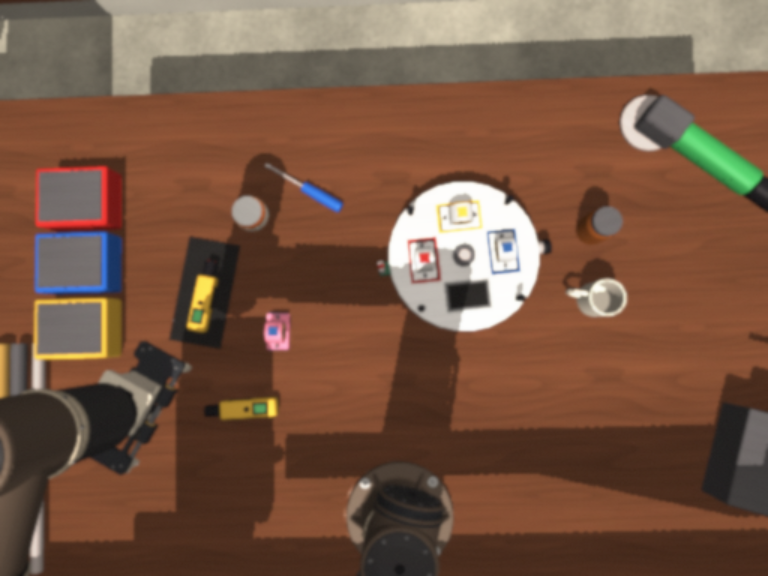

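Red's pad is now at the pointer; the top view shows its crown at (424,258), centred within 2 mm. Next I'll pick up the thermometer and read red.

```bash
cat >> h.py <<'E'
MAT=np.array([.5025,.431])
def thermo(im,c=(.50,.43)):
    R_=.14;s=.0005
    o=ortho("top",im,.034,c[0]-R_,c[0]+R_,c[1]-R_,c[1]+R_,s);hsv=cv2.cvtColor(o,cv2.COLOR_RGB2HSV)
    m=((hsv[...,0]>17)&(hsv[...,0]<32)&(hsv[...,1]>140)&(hsv[...,2]>90)).astype(np.uint8)
    m=cv2.morphologyEx(m,cv2.MORPH_CLOSE,np.ones((41,41)));k,lab,st,ce=cv2.connectedComponentsWithStats(m);i=1+np.argmax(st[1:,4])
    rr=cv2.minAreaRect(np.argwhere(lab==i)[:,::-1].astype(np.float32));b=cv2.boxPoints(rr)
    e=[b[1]-b[0],b[2]-b[1]];L=max(e,key=np.linalg.norm);d=np.array([-L[1],-L[0]]);d/=np.linalg.norm(d)
    if d[0]<0:d=-d
    ctr=np.array([c[0]+R_-rr[0][1]*s,c[1]+R_-rr[0][0]*s]);wd=min(rr[1])*s;ln=max(rr[1])*s
    perp=np.array([-d[1],d[0]])
    return ctr+.0175*d+perp*(wd-.04)/2*.7,np.degrees(np.arctan2(d[1],d[0])),(wd,ln)
def read(im,tag,zt=.008,hold=2.4):
    xy,ax,sz=thermo(im);print('thermo',xy,ax,sz)
    b=plan(xy,ax+90,AX+.2836*u(TH),TH+270,.12);f=b[1];print(b)
    robot.move_gripper(.75);robot.goto(P(xy,.12),R(ax+90+f));robot.servo_line(P(xy,zt),speed=.1)
    robot.move_gripper(0);print('grip',robot.read_grip_width()*88)
    robot.servo_line(P(xy,.2),speed=.2)
    robot.goto(P(AX+.35*u(TH),.2),R(TH+270+f))
    robot.servo_line(P(AX+.35*u(TH),.083+zt),speed=.12)
    robot.servo_line(P(AX+.2836*u(TH),.083+zt),speed=.08)
    robot.dwell(.5);look(tag);robot.dwell(hold)
    print('t',robot.read_t(),robot.read_position(),'grip',robot.read_grip_width()*88)
    return f
def putback(f,zt=.008,ax=-12.5):
    robot.servo_line(P(AX+.35*u(TH),.083+zt),speed=.12);robot.servo_line(P(AX+.35*u(TH),.2),speed=.2)
    robot.goto(P(MAT,.12),R(ax+90+f));robot.servo_line(P(MAT,zt+.001),speed=.08);robot.dwell(.2)
    robot.move_gripper(.75);robot.servo_line(P(MAT,.15),speed=.15);print('t',robot.read_t())
E
python3 - <<'E'
from h import *
f=read(cv2.imread("f_top_raw.png")[:,:,::-1].copy(),'g');open('f.txt','w').write(str(f))
E
```

```text
thermo [0.49765567 0.42615445] -12.52881 (0.05005669403076172, 0.12826010131835938)
(np.float64(173.8377719428884), 180, array([ 58.,  23., -10.,   0., -57.,  20.]), array([ 34.,  14., -23.,   0., -52., -28.]))
grip 40.3011998912708
t 65.675 [0.53511041 0.13099404 0.0909807 ] grip 39.768455801377975
```

View pics/g_scene.png

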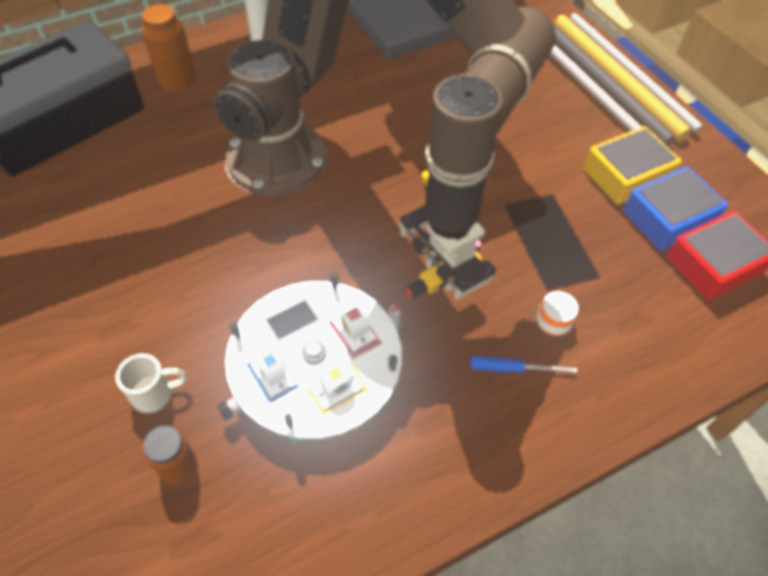

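View pics/g_top.png

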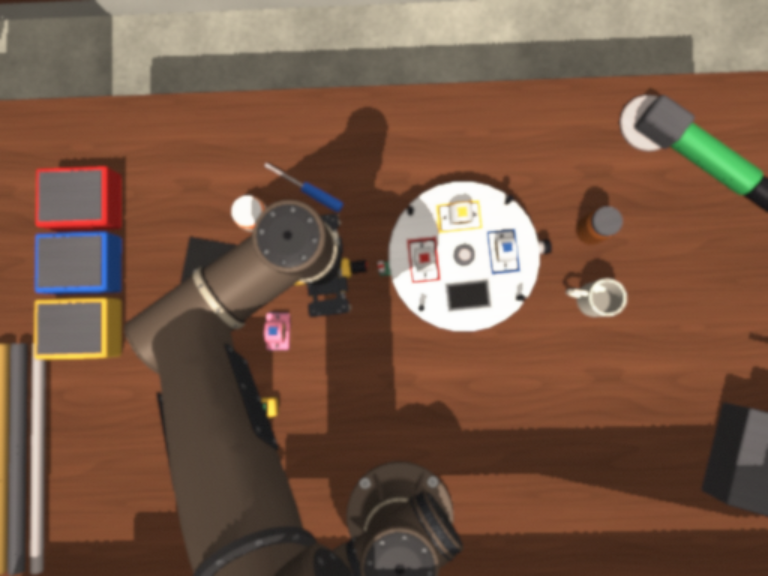

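```bash
python3 - <<'E'
from h import *
s=cv2.imread("g_scene_raw.png");t=cv2.imread("g_top_raw.png")
L=P(AX+.2036*u(TH),.102);D=P(AX+.1036*u(TH),.102)
print(proj('scene',L),proj('scene',D),proj('top',L),proj('top',D))
def c(im,n,p,r=30):
    q=proj(n,p);M=np.float32([[9,0,-9*(q[0]-r)],[0,9,-9*(q[1]-r)]]);o=cv2.warpAffine(im,M,(540,540),flags=cv2.INTER_CUBIC)
    for a in(L,D,P(AX+.35*u(TH),.102)):
        w=M[:,:2]@proj(n,a)+M[:,2];cv2.circle(o,tuple(int(x) for x in w),3,(255,0,255),-1)
    return cv2.resize(o,(400,400))
m=(L+D)/2;m=L*.8+D*.2
cv2.imwrite("pics/g_z.png",np.hstack([c(s,'scene',m),c(t,'top',m)]))
E
```

```text
[272.09806067 195.33724581] [242.12691988 211.82659214] [245.03715099 177.04603251] [276.80344561 172.92689181]
```

View pics/g_z.png

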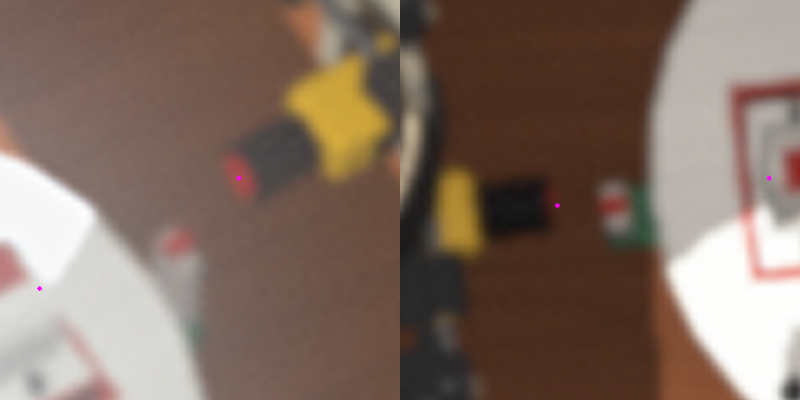

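```bash
python3 - <<'E'
from h import *
t=cv2.imread("g_top_raw.png");s=cv2.imread("g_scene_raw.png")
# rotated crop: axis horizontal along aim; scale 0.25mm
def rot(im,n,z):
    ex=u(TH+180);ey=np.array([ex[1],-ex[0]]) # image down
    o=AX+.31*u(TH);c=[P(o+a*ex+b*ey,z) for a,b in((0,-.04),(.24,-.04),(.24,.04),(0,.04))]
    M=cv2.getPerspectiveTransform(np.float32([proj(n,p) for p in c]),np.float32([[0,0],[720,0],[720,240],[0,240]]))
    r=cv2.warpPerspective(im,M,(720,240),flags=cv2.INTER_CUBIC);cv2.line(r,(0,120),(719,120),(255,0,255),1);return r
cv2.imwrite("pics/g_r.png",np.vstack([rot(t,'top',.116),rot(s,'scene',.102)]))
E
```

```text
(no output)
```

View pics/g_r.png

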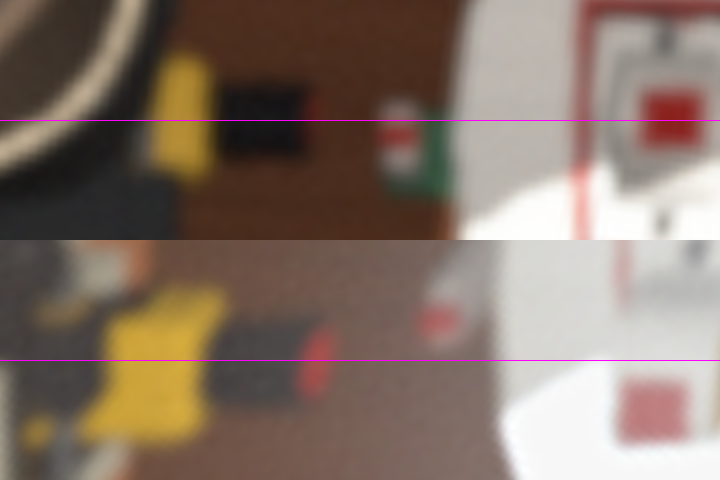

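Red reading checked. The nose centreline (row ~120 of 240) runs straight onto the crown (row ~119), and in the scene view the lens falls on its expected pixel. The hold lasted about 2.9 s. Next: thermometer back to the mat, turn the disc, look.

```bash
python3 - <<'E'
from h import *
putback(180)
turn()
park();I=look('h');st_check(I['top'],dict(yellow=0,blue=270,red=90));print(thermo(I['top']),robot.read_t())
o=ortho("top",I["top"],.08,.4,.73,-.32,.01,.0006);o2=ortho("top",I["top"],.004,.37,.70,.27,.54,.0006);cv2.imwrite("pics/h_o.png",np.hstack([o2,o])[:,:,::-1][:,:])
E
```

```text
t 71.55
F [0.3 0.8 0.2]
F [ 1.   0.6 -0.5]
t 80.875
yellow crown radial -2.0 side -3.4
blue crown radial -1.6 side -1.6
red crown radial 2.5 side 0.7
(array([0.50191155, 0.43298329]), np.float32(-12.094756), (0.05007745742797852, 0.13015249633789064)) 83.05
```

View pics/h_o.png

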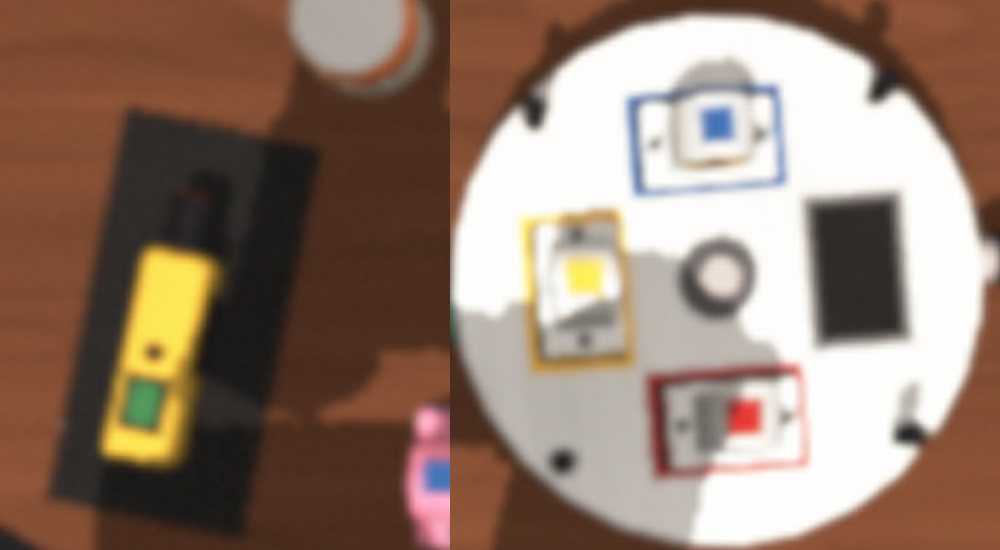

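View pics/h_scene.png

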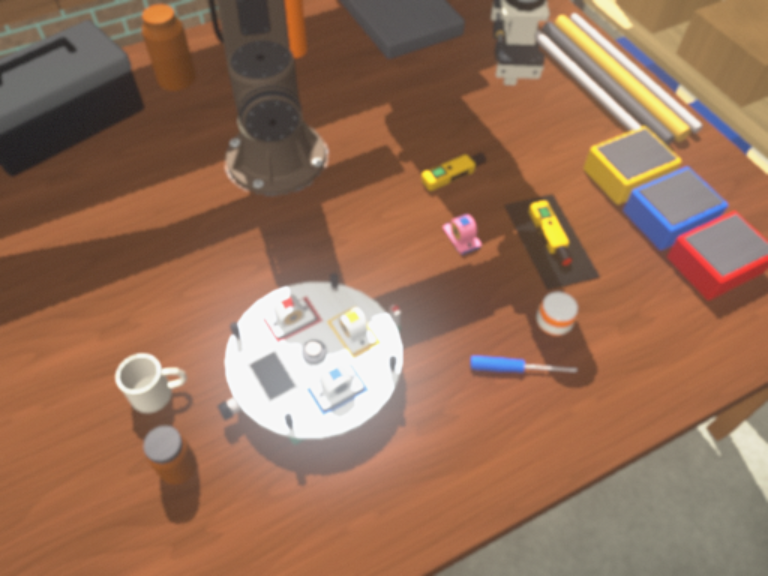

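All three are centred. Yellow's pad is at the pointer (scene crown at (352,318)) and the thermometer lies in the middle of the mat. Now I'll read yellow.

```bash
cat >> h.py <<'E'
def verify(tag):
    def rot(im,n,z):
        ex=u(TH+180);ey=np.array([ex[1],-ex[0]]);o=AX+.31*u(TH);c=[P(o+a*ex+b*ey,z) for a,b in((0,-.04),(.24,-.04),(.24,.04),(0,.04))]
        M=cv2.getPerspectiveTransform(np.float32([proj(n,p) for p in c]),np.float32([[0,0],[720,0],[720,240],[0,240]]))
        r=cv2.warpPerspective(im,M,(720,240),flags=cv2.INTER_CUBIC);cv2.line(r,(0,120),(719,120),(255,0,255),1);return r
    cv2.imwrite(f"pics/{tag}_r.png",np.vstack([rot(cv2.imread(f"{tag}_top_raw.png"),'top',.116),rot(cv2.imread(f"{tag}_scene_raw.png"),'scene',.102)]))
E
python3 - <<'E'
from h import *
print(read(cv2.imread("h_top_raw.png")[:,:,::-1].copy(),'i'));verify('i')
E
```

```text
thermo [0.50191155 0.43298329] -12.094756 (0.05007745742797852, 0.13015249633789064)
(np.float64(174.69593948962836), 180, array([ 58.,  24.,  -9.,   0., -57.,  20.]), array([ 34.,  14., -23.,   0., -52., -28.]))
grip 40.35268176975385
t 94.7 [0.53510939 0.13098    0.09100752] grip 39.829256203459614
180
```

View pics/i_r.png

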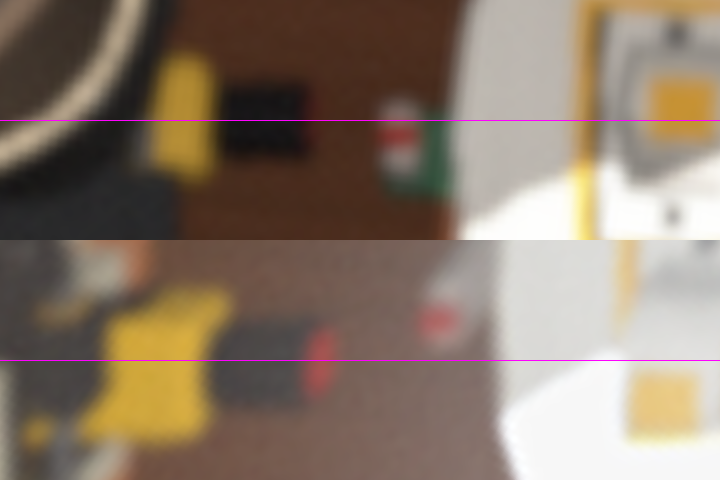

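The yellow aim is about 4 mm off the crown's middle, against a limit of 13 mm, and it held steady. Next: back to the mat, turn to blue, look.

```bash
python3 - <<'E'
from h import *
putback(180)
turn()
park();I=look('j');st_check(I['top'],dict(yellow=90,blue=0,red=180));print(thermo(I['top']),robot.read_t())
o=ortho("top",I["top"],.08,.4,.73,-.32,.01,.0006);o2=ortho("top",I["top"],.004,.37,.70,.27,.54,.0006);cv2.imwrite("pics/j_o.png",cv2.resize(np.hstack([o2,o]),None,fx=.8,fy=.8)[:,:,::-1])
E
```

```text
t 100.575
F [ 0.2 -0.3  0.5]
F [-0.2  0.9 -0.4]
t 109.9
yellow crown radial 13.1 side -40.3
blue crown radial -1.5 side -1.7
red crown radial 2.0 side 2.0
(array([0.5025774 , 0.43284061]), np.float32(-12.094758), (0.05007745742797852, 0.1306763153076172)) 112.075
```

View pics/j_o.png

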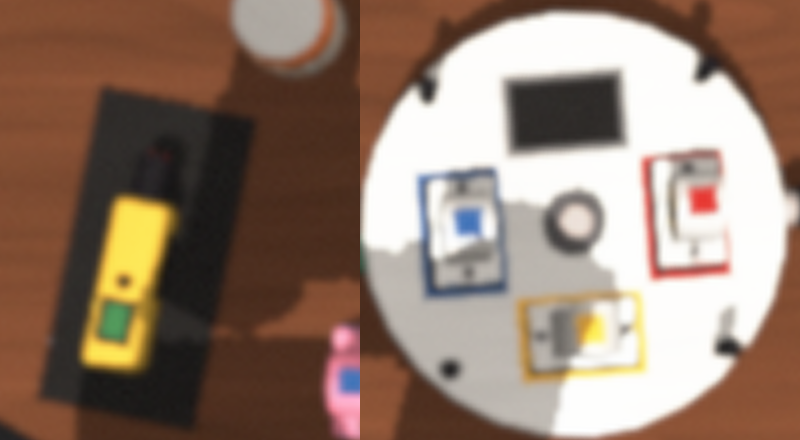

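The yellow crown number picked up the pad's frame, so it's a false reading; the picture shows yellow centred on its pad. Blue is at the pointer and well placed. Now I'll read blue.

```bash
python3 - <<'E'
from h import *
print(read(cv2.imread("j_top_raw.png")[:,:,::-1].copy(),'k'));verify('k')
E
```

```text
thermo [0.5025774  0.43284061] -12.094758 (0.05007745742797852, 0.1306763153076172)
(np.float64(174.8099072310823), 180, array([ 58.,  24.,  -9.,   0., -57.,  20.]), array([ 34.,  14., -23.,   0., -52., -28.]))
grip 40.056745690558046
t 123.725 [0.53513014 0.13099739 0.09098567] grip 39.86597694179352
180
```

View pics/k_r.png

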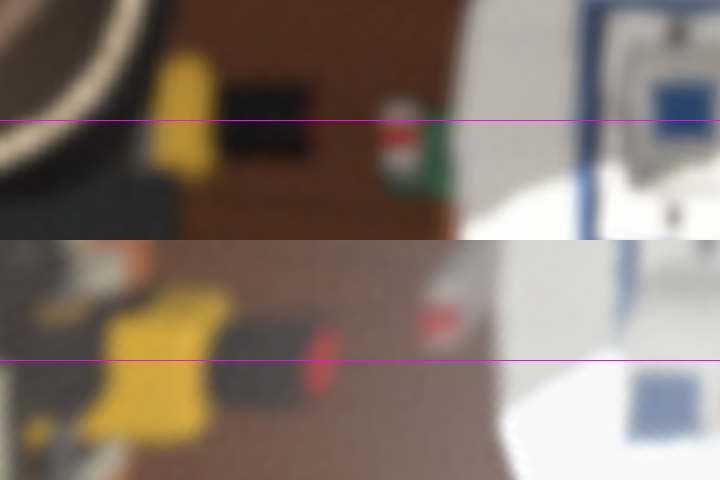

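The blue aim is good, about 3 mm off. Now back to the mat, and a final check.

```bash
python3 - <<'E'
from h import *
putback(180)
park();I=look('l');st_check(I['top'],dict(yellow=90,blue=0,red=180));print(thermo(I['top']),robot.read_t())
E
```

```text
t 129.6
yellow crown radial -2.3 side -3.4
blue crown radial -1.5 side -1.7
red crown radial 2.0 side 2.0
(array([0.50283879, 0.43301871]), np.float32(-11.993342), (0.050216190338134764, 0.13086468505859375)) 131.6
```

View pics/l_top.png

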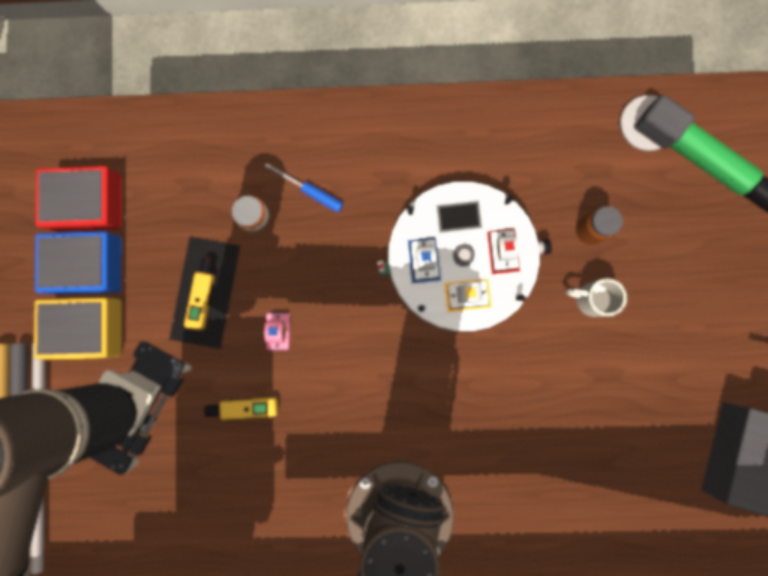

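View pics/l_scene.png

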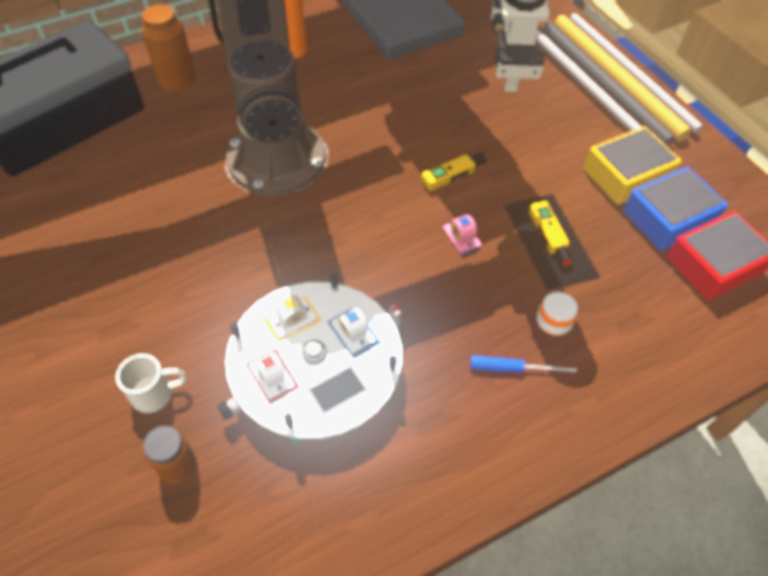

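The final pictures show all three housings centred on their pads: top view blue (425,258), red (506,248), yellow (468,294). The thermometer is on the mat at (200,295), the bystanders haven't moved, and the arm is clear.

```bash
python3 -c "
from rig import robot
robot.job_done();print(robot.read_t())"
```

```text
the job is handed in; nothing more can be done
the job is handed in; nothing more can be done
```

I placed all three housings on their own pads and read them in the order red, yellow, blue. I then put the thermometer back on its mat and handed the job in at about 132 s of the 210 s allowed. The interface gives no verdict, so the results below are from my own camera checks.

- **Readings:** each lasted about 2.9 s with the lens about 10 cm from the dot and level with it. Measured against the housing's crown, the aim was off by about 0 mm for red, 4 mm for yellow and 3 mm for blue (13 mm allowed).
- **Knock:** after I placed blue, yellow was found about 28 mm off its spot. I gripped it again and recentred it before any reading.
- **Final state:** the crowns are within 2.5 mm radially and 3.5 mm sideways of their pad centres, and the dots face outward. The thermometer is within about 6 mm of the mat's centre, the other things look unmoved, and the arm is clear.
- **Check that disagreed:** before the blue reading, one automatic check put yellow 40 mm to the side. It had picked up the pad's yellow frame; the picture showed yellow centred, and the final check agreed.

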